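# Check the stage clutch lever of a bench microscope

## Task

Check the clutch of the microscope stage: with the outside of your fingers press the metal clutch lever slowly in towards the black grab bar until it comes up firm on its stop, short of the bar, and keep it pressed firmly there for a good second. Then ease it back out under your fingers, all the way to its rest, and come clear. Do not grip or hook the lever, force it, let it snap back, touch the bar, slide the stage or disturb the things lying on the table.

Things in the scene. Friction and masses are not known exactly. Their poses are not given: they have to be found in the camera images.
- scope: Bench microscope fixed to the table: black stage (210 x 190 mm, slide holder up to 101 mm high) on four pillars; upright rail 322 mm high behind it carries objective, mirror and camera over the stage, reaching forward to own x = -0.07. Origin on the table below the objective; +x from the user's side (front, with bar and lever, roughly towards world +y) to the rail, +y to the user's left, z up.
- stage (a joint): Left-right position of the stage top on its rails, m, along the scope's +y, -0.03 to 0.03; stays where it is (about 14 N of friction). Grab bar and lever ride on it.
- grab_bar: Level round bar in front of the stage, 21 mm in diameter over its black rubber grip, 190 mm long, parallel to the scope's y axis, 150 mm in front of the scope's origin, 112 mm above the table. Origin in the middle of the bar; axes as the scope's.
- clutch_lever (a joint): Angle of the clutch lever, rad: 0 at rest (flared away from the bar), growing as it is pressed towards the bar, 0.30 at its firm stop, parallel to the bar with 15 mm of air left between. It swings level about an upright pivot near the user's right-hand end of the bar. Spring return: at point lever_face about 2.5 N starts it, about 6 N brings it to the stop; the stop bears the rest.
- lever_face (a point): Where fingers press: on the lever's outer face (away from the bar), 85 mm from the pivot, 112 mm above the table. The lever is a level aluminium blade 8 mm thick, 16 mm high, ending in a 19 mm ball 23 mm beyond this point. The point turns with the lever: x square into the face, towards the bar; y along the blade from pivot to ball; z up. It travels 25 mm from rest to stop (clockwise from above).
- lever_rib: Thin rib on the inner side of the lever's blade (the side towards the bar), 84 x 10 x 2 mm; only a finger hooked behind the lever touches it. Origin and axes: at the lever's pivot, x square to the blade towards the bar, y along the blade.
- objective: Loose bystander: spare objective standing on the table, steel, 30 mm in diameter, 45 mm high. Origin at the centre of its underside.
- objective_case: Loose bystander: clear jar-shaped objective case with black screw cap, 37 mm in diameter, 58 mm high. Origin at the centre of its underside.
- post_holder: Loose bystander: black post holder standing up, 33 mm foot, 58 mm high. Origin at the centre of its underside.
- lens_cell: Loose bystander: black ring lying flat, 31 mm in diameter, 12 mm high. Origin at the centre of its underside.
- mirror_mount: Loose bystander: small mirror mount on a steel pedestal post, 115 mm high, about 50 mm wide, standing beyond the ball end of the lever. Origin at the centre of its underside.
- ball_driver: Loose bystander: screwdriver-like ball driver lying flat, 170 mm long. Origin midway, on its underside; its handle lies to its own -x.
- slide_box: Loose bystander: grey plastic slide box lying flat, 84 x 102 x 34 mm. Origin at the centre of its underside.

How it is judged:
On the way, in this order (a step that is already met when the one before it is completed fails the run):
1. the lever is pressed in against its stop by the fingers and held there firmly (over 7.5 N) for 0.8 s (value of joint clutch_lever above 0.275 rad and contact force between the fingers and clutch_lever above 7.5 N), for 0.8 s.
2. the lever is let all the way out again (value of joint clutch_lever below 0.03 rad), for 0.2 s.
At the end, for the whole second after the job is handed in: The lever, after having been held against its stop (over 0.275 rad with more than 7.5 N) for 0.8 s, is back at rest (under 0.03 rad), the stage and its bar stand within 6 mm of where they were and every loose thing within 15 mm (value of joint clutch_lever below 0.03 rad and distance of grab_bar from where it was at the start of the episode below 0.006 m and distance of each of objective, objective_case, post_holder, lens_cell, mirror_mount, ball_driver, slide_box from where it was at the start of the episode below 0.015 m); the robot touches nothing.
It fails at once if the grab bar was touched (contact force between any of the fingers, the arm and grab_bar above 1 N).
It fails at once if the lever was gripped or hooked from behind (contact force between the fingers and lever_rib above 1 N).
It fails at once if the lever was forced (over 45 N), slammed in or let snap back (over 4 rad/s) (contact force between the fingers and clutch_lever above 45 N or velocity of joint clutch_lever above 4 rad/s or velocity of joint clutch_lever below -4 rad/s).
It fails at once if the stage was pushed along (over 6 mm) (distance of grab_bar from where it was at the start of the episode above 0.006 m).
It fails at once if a loose thing was moved or lifted (distance of any of objective, objective_case, post_holder, lens_cell, mirror_mount, ball_driver, slide_box from where it was at the start of the episode above 0.015 m).
It also fails if it takes over 38 s, if anything falls off the work surface, if the arm or the gripper's body presses on something with over 40 N, if the wrist force passes 120 N, or if a joint passes its speed limit or range.

## Robot

A 6-joint arm with a two-finger parallel gripper is mounted at the origin on the work surface. World frame = base frame: x ahead of the robot, y to its left, z up, the work surface at z = 0. Lengths are in m, angles in rad, forces in N, time in s.
With the tool pointing down it reaches from about 0.2 to 0.875 m from the base axis. Payload 3.4 kg.
Tool frame: the origin (TCP) lies between the finger pads; the fingertips stand 25 mm ahead of it and the grasp point (between the pads) lies 6 mm ahead of it (r.nose_length is the z of the fingertips in the tool frame, in m); z points along the fingers, x is the direction in which the jaws open and shut, and the axes are right-handed (so a half turn about z gives the same grasp; the last joint's range is limited). The gripper opens to 94 mm and grips with 3 to 60 N. Pads are 16 mm wide; open, the fingers measure 119 mm over their backs; the gripper's body (75 mm by 177 mm) begins 78 mm behind the grasp point.
Start: joints at [-1.411, 0.276, 1.505, -0, 1.361, -0.121], TCP at [0.159, -0.553, 0.197] pointing down, gripper open.
Joint ranges: [-2.89, 2.89], [-0.75, 2.08], [0.22, 2.7], [-1.18, 4.32], [0.11, 2.71], [-2.7, 2.7]. Speed limits (rad/s): [2.57, 2.57, 3.14, 3.14, 3.14, 3.14].

## Interface

Orientations are given as a unit quaternion [w, x, y, z].
In Python, from plant import r, gripper_to, inverse_kinematics, vision, models, telemetry gives the robot as it stands. Calls block until the motion is done:
- r.move_to(position, orientation): joint-space move of the TCP to a pose.
- r.move_l(position, rot=None, vel=0.15, guard=None): straight line of the TCP; rot=None keeps the orientation; vel is the mean speed in m/s. With guard (N) it stops when the force on the tool has changed by that much, and returns True; else False.
- r.movej(angles): joint-space move.
- gripper_to(opening, f_grip=None): finger opening in m; f_grip is the grip in N (None keeps the last); returns when the fingers have stopped.
- r.hold(seconds).
- inverse_kinematics(position, orientation): joint angles nearest the present ones, or None.
- vision.snapshot(name): name is "scene" or "top" or "wrist"; returns the picture (384x512x3 uint8, red, green, blue); there is no depth.
- vision.get_calibration(name): a dict with "fx", "fy", "cx", "cy" (pixels), "position" and "orientation" of the camera in the world. Camera axes: x right, y down, z forward; pixel columns grow to the right and rows downward; lengths in m; the calibration is good to about 2 mm. A picture is of the moment at which its call begins: read the wrist's pose just before it. get_calibration takes no time and is no camera call; for the wrist camera it gives the pose at the moment of the call.
A pose or a line that the arm cannot do raises r.PlanningError and nothing moves.
- r.sign_off(): hands the job in, once; it reports no verdict.
Trained networks look in the newest picture that a camera, given by its name, has taken for a name from the list of things; names that differ only in an ending like _2 or _b are one class to them, and where a whole thing is asked for, a point or a joint stands for the part that bears it (a point fixed in the world has none). Each returns a list of dicts, best first, with "score" (0 to 1); they miss things now and then, are a little off and sometimes report something else, mostly with a low value. They report only what shows in the picture. A call takes as long as a camera call.
- models.boxes_of(thing, camera): "at" ([x, y, z] in m, in world coordinates, good to about 4 mm: the middle of the surface that is visible of it).
- models.regions_of(thing, camera): "pixels" (384x512 bool, what is visible of it).
- models.mark_of(thing, camera): "at" ([x, y, z] in m, in world coordinates, good to about 4 mm: a listed point, or the origin of a listed thing).
Readings, each from a call of its own:
- telemetry.current_t(): time.
- telemetry.current_joints(): joint angles.
- telemetry.current_dq(): joint speeds.
- telemetry.current_joint_efforts(): joint torques, N m.
- telemetry.current_ee_pos(): TCP position.
- telemetry.current_tool_rot(): TCP orientation.
- telemetry.current_wrist_force(): force on the tool from outside, world axes, zero at the start.
- telemetry.current_torque(): the same for the moment, N m.
- telemetry.current_opening(): finger opening in m.
Only numpy, scipy, OpenCV 4.12 (cv2) and the standard library are available. Lean on these libraries where they do the work, as an engineer would, in place of code of your own. Each camera call takes 0.05 s, during which the arm holds its last target.

## Working session

There is one attempt and no reset: what is moved stays moved. The work goes in short steps, each a Python script; the robot and the scene stay as the last script left them, time stands still between calls to the robot, and variables do not carry over. Pictures are saved under pics/ and viewed, and the job is handed in when it is done.

```bash
mkdir -p pics
python3 - <<'E'
from plant import r, vision, models, telemetry
import cv2
for c in ["scene","top"]:
    im=vision.snapshot(c); cv2.imwrite(f"pics/{c}0.png",im[:,:,::-1])
    for n in ["lever_face","grab_bar","clutch_lever","scope","mirror_mount"]:
        try: print(c,n,[(d["at"],round(d["score"],2)) for d in models.mark_of(n,c)[:2]])
        except Exception as e: print(c,n,e)
for n in ["objective","objective_case","post_holder","lens_cell","ball_driver","slide_box"]:
    print(n,[(d["at"],round(d["score"],2)) for d in models.mark_of(n,"top")[:2]])
print(telemetry.current_t(),telemetry.current_tool_rot(),telemetry.current_opening(),r.nose_length)
E
```

```text
scene lever_face [([0.5057, 0.0234, 0.1117], 0.69)]
scene grab_bar [([0.5132, -0.0371, 0.1144], 0.64), ([0.4743, 0.0723, -0.0008], 0.63)]
scene clutch_lever it knows: ball_driver, grab_bar, lens_cell, lever_face, lever_rib, mirror_mount, objective, objective_case, post_holder, scope, slide_box
scene scope []
scene mirror_mount [([0.7212, 0.0292, -0.0016], 0.63)]
top lever_face [([0.5019, 0.0225, 0.1092], 0.49)]
top grab_bar [([0.5144, -0.0359, 0.1095], 0.67), ([0.543, -0.1861, 0.0032], 0.57)]
top clutch_lever it knows: ball_driver, grab_bar, lens_cell, lever_face, lever_rib, mirror_mount, objective, objective_case, post_holder, scope, slide_box
top scope [([0.5404, -0.1817, 0.0014], 0.84), ([0.7179, 0.0282, -0.0017], 0.51)]
top mirror_mount [([0.7223, 0.032, -0.0007], 0.83)]
objective [([0.4812, 0.0697, 0.0002], 0.48), ([0.3872, 0.1283, -0.0036], 0.17)]
objective_case [([0.3864, 0.1304, -0.0052], 0.73)]
post_holder [([0.5773, 0.1449, 0.0015], 0.68)]
lens_cell [([0.6247, 0.0896, -0.0014], 0.57)]
ball_driver [([0.4806, 0.2076, -0.0037], 0.83), ([0.5771, 0.1451, 0.0025], 0.56)]
slide_box [([0.557, 0.4087, -0.0018], 0.61)]
0.8 [ 5.40133718e-05  7.99093777e-01 -6.01206394e-01  6.84080824e-05] 0.09424028952628805 0.025
```

View pics/scene0.png

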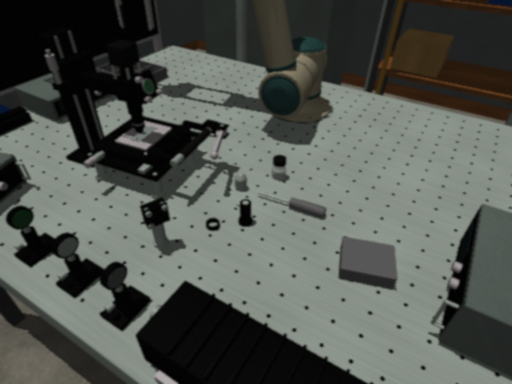

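View pics/top0.png

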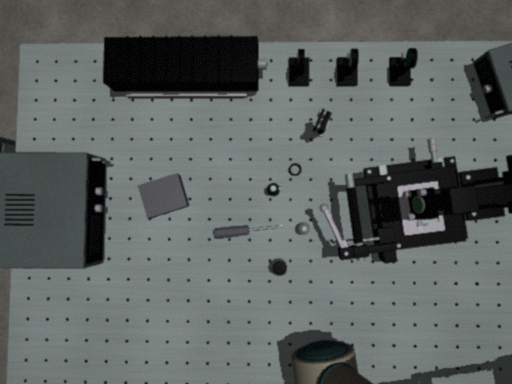

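Scene view: scope on the left, with the lever's white blade and ball around (217,140). The top view shows the ball at about (325,209), the pivot end at about (345,245) and the bar at column 352. The small objective (302,228) lies in front of the lever. I'll go round the scope, high and retracted, and look closer with the wrist camera.

```bash
cat > h.py <<'E'
from plant import r, gripper_to, inverse_kinematics, vision, models, telemetry
import numpy as np, cv2
def q_down(a):  # tool z down, tool x at world yaw a
    return np.array([0,np.cos(a/2),np.sin(a/2),0.])
def st(): 
    print("t",round(telemetry.current_t(),2),"p",np.round(telemetry.current_ee_pos(),4),"F",np.round(telemetry.current_wrist_force(),2),"op",round(telemetry.current_opening(),4))
E
python3 - <<'E'
from h import *
r.move_l([0.159,-0.45,0.40],vel=0.25)
for a in (np.radians(27.6),np.radians(207.6)):
    print(a,inverse_kinematics([0.40,0.08,0.36],q_down(a)))
j=np.array(telemetry.current_joints()); print(j)
gripper_to(0.0,20)
r.move_to([0.15,-0.30,0.42],telemetry.current_tool_rot())
st()
E
```

```text
0.48171087355043496 [ 2.64332107e-02 -3.71323505e-02  1.48199467e+00 -4.44089210e-16
  1.69673033e+00 -4.55277663e-01]
3.623303527140228 [ 2.64332107e-02 -3.71323505e-02  1.48199467e+00 -4.44089210e-16
  1.69673033e+00  2.68631499e+00]
[-1.37716438e+00  7.73078064e-02  1.27288627e+00 -7.51822454e-05
  1.79324125e+00 -8.71141613e-02]
t 3.93 p [ 0.1501 -0.3009  0.42  ] F [-0.08  0.35 -0.06] op 0.0005
```

Run:
```python
from h import *
a=np.radians(27.6)
r.move_to([0.42,0.10,0.36],q_down(a)); r.hold(0.3); st()
c=vision.get_calibration("wrist"); im=vision.snapshot("wrist"); cv2.imwrite("pics/w1.png",im[:,:,::-1]); print(c)
for n in ["lever_face","grab_bar","lever_rib"]:
    print(n,[(d["at"],round(d["score"],2)) for d in models.mark_of(n,"wrist")[:2]])
np.save("w1.npy",im); import pickle; pickle.dump(c,open("w1.pkl","wb"))
st()
```

```text
t 6.01 p [0.4201 0.0994 0.3601] F [ 0.95  0.02 -0.69] op 0.0004
{'fx': 319.7766348696096, 'fy': 319.7766348696096, 'cx': 249.08352432076293, 'cy': 193.9900851686618, 'position': array([0.3889385 , 0.16193657, 0.54913736]), 'orientation': array([0.11786752, 0.96420557, 0.23578552, 0.02863668])}
lever_face [([0.5098, 0.0234, 0.1117], 0.73)]
grab_bar []
lever_rib []
t 6.21 p [0.42   0.0998 0.3601] F [ 0.07 -0.36 -0.32] op 0.0002
```

View pics/w1.png

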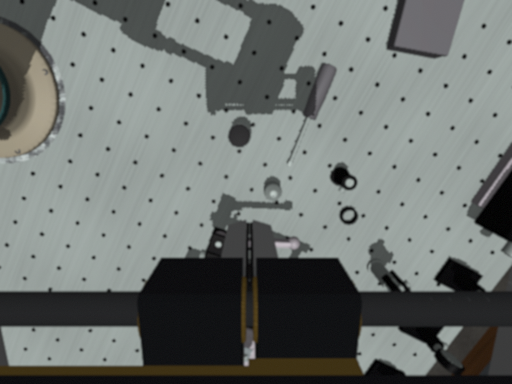

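The wrist picture shows the fingers hiding most of the lever: pivot block near (217,243), ball near (290,243). The blade lies along the tool's x, as planned. I'll check the lever line numerically in the existing top and scene pictures.

Run:
```python
from h import *
im=cv2.imread("pics/top0.png"); cv2.imwrite("pics/top0z.png",cv2.resize(im[170:275,300:480],None,fx=4.4,fy=4.4,interpolation=cv2.INTER_CUBIC))
im=cv2.imread("pics/scene0.png"); cv2.imwrite("pics/scene0z.png",cv2.resize(im[90:200,130:280],None,fx=5,fy=5,interpolation=cv2.INTER_CUBIC))
for n in ("top","scene"): print(n,vision.get_calibration(n))
```

```text
top {'fx': 428.13012396700327, 'fy': 428.13012396700327, 'cx': 261.3256883958762, 'cy': 187.3111170402496, 'position': array([0.519318  , 0.13586004, 1.05916626]), 'orientation': array([-0.03164867,  0.70851818, -0.70493138,  0.008491  ])}
scene {'fx': 355.6915566591253, 'fy': 355.6915566591253, 'cx': 251.03981649567055, 'cy': 193.52096549137562, 'position': array([1.05535546, 0.44330673, 0.56379705]), 'orientation': array([-0.21059297,  0.4421379 ,  0.79273066, -0.36296388])}
```

View pics/top0z.png

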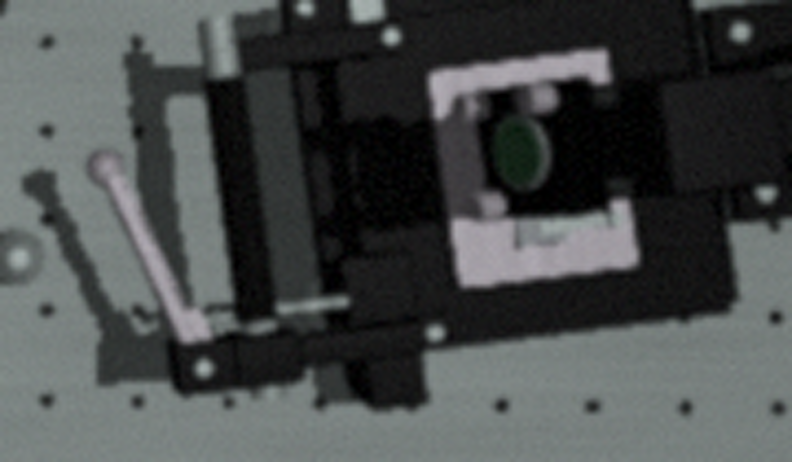

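View pics/scene0z.png

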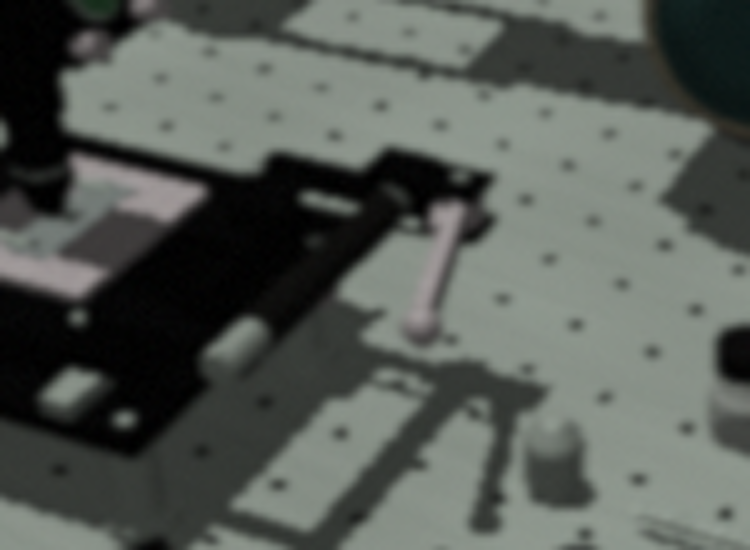

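Run:
```python
from h import *
from scipy.spatial.transform import Rotation as R
import pickle
def unp(c,uv,z):
    q=c["orientation"]; M=R.from_quat([q[1],q[2],q[3],q[0]]).as_matrix()
    d=M@np.array([(uv[0]-c["cx"])/c["fx"],(uv[1]-c["cy"])/c["fy"],1]); p=c["position"]
    return p+d*(z-p[2])/d[2]
T=vision.get_calibration("top");S=vision.get_calibration("scene")
tz=lambda a,b:unp(T,(300+a/4.4,170+b/4.4),.112)
sz=lambda a,b:unp(S,(130+a/5,90+b/5),.112)
b,p=tz(105,167),tz(187,328); print("top ball",b,"bladeend",p,np.degrees(np.arctan2(*(b-p)[1::-1])),np.linalg.norm(b-p))
u,v=tz(224,50),tz(256,318); print("bar",u,v,(u+v)/2,np.degrees(np.arctan2(*(u-v)[1::-1])),np.linalg.norm(u-v))
b,p=sz(420,326),sz(450,215); print("scene ball",b,p,np.degrees(np.arctan2(*(b-p)[1::-1])),np.linalg.norm(b-p))
u,v=sz(225,352),sz(395,195); print("bar",u,v,np.degrees(np.arctan2(*(u-v)[1::-1])),np.linalg.norm(u-v))
im=vision.snapshot("top")
```

```text
top ball [0.5281639 0.0291028 0.112    ] bladeend [ 0.44846265 -0.01129992  0.112     ] 26.881682343982096 0.08935698252205898
bar [ 0.5870397  -0.03038037  0.112     ] [ 0.45368843 -0.04539533  0.112     ] [ 0.52036407 -0.03788785  0.112     ] 6.424277944864802 0.13419393343238534
scene ball [0.52977405 0.03270799 0.112     ] [ 0.44404631 -0.01128131  0.112     ] 27.163626068278166 0.09635509518789985
bar [ 0.59186925 -0.02743496  0.112     ] [ 0.44305514 -0.04531673  0.112     ] 6.851912855985627 0.14988461000382386
```

Pictures and networks agree: face near (0.506, 0.024), blade yaw about 27° at rest, pivot about (0.432, -0.018). Next I come down in front of the lever, fingers closed and the jaw axis along the blade, then touch it under guard.

```bash
cat >> h.py <<'E'
A0=np.radians(26.7)
PIV=np.array([0.432,-0.018])
def tcp(th,off,s=0.079,z=0.12):
    """lever angle th, off = distance of the finger centre outward from the blade's mid plane, s along blade"""
    a=A0-th
    d=np.array([np.cos(a),np.sin(a)]); n=np.array([-d[1],d[0]])
    return np.append(PIV+s*d+off*n,z), q_down(a)
def fn(th,F=None):
    F=telemetry.current_wrist_force() if F is None else F
    a=A0-th; return F[0]*-np.sin(a)+F[1]*np.cos(a), F[0]*np.cos(a)+F[1]*np.sin(a)
E
python3 - <<'E'
from h import *
p,q=tcp(0,0.045,z=0.25); r.move_to(p,q)
p,q=tcp(0,0.045); r.move_l(p,vel=0.12); r.hold(0.2); st()
p,q=tcp(0,0.004); hit=r.move_l(p,vel=0.03,guard=2.0)
print(hit); st(); print(fn(0))
x=np.array(telemetry.current_ee_pos())[:2]-PIV; d=np.array([np.cos(A0),np.sin(A0)])
print("s",x@d,"off",x@np.array([-d[1],d[0]]))
im=vision.snapshot("scene"); cv2.imwrite("pics/s2.png",cv2.resize(im[60:220,100:320],None,fx=3.5,fy=3.5,interpolation=2)[:,:,::-1])
im=vision.snapshot("top"); cv2.imwrite("pics/t2.png",cv2.resize(im[150:290,270:460],None,fx=4,fy=4,interpolation=2)[:,:,::-1])
E
```

```text
t 8.28 p [0.4828 0.0577 0.1206] F [-0.29  0.21 -0.26] op 0.0007
False
t 9.8 p [0.5007 0.0212 0.12  ] F [ 0.04  0.01 -0.18] op 0.0005
(np.float64(-0.007794898625126945), np.float64(0.042245047069359436))
s 0.07899653317682058 off 0.004191495345341779
```

```bash
python3 -c "
import cv2,numpy as np
a=cv2.imread('pics/s2.png');b=cv2.imread('pics/t2.png');print(a.shape,b.shape)"
```

```text
(560, 770, 3) (560, 760, 3)
```

View pics/s2.png

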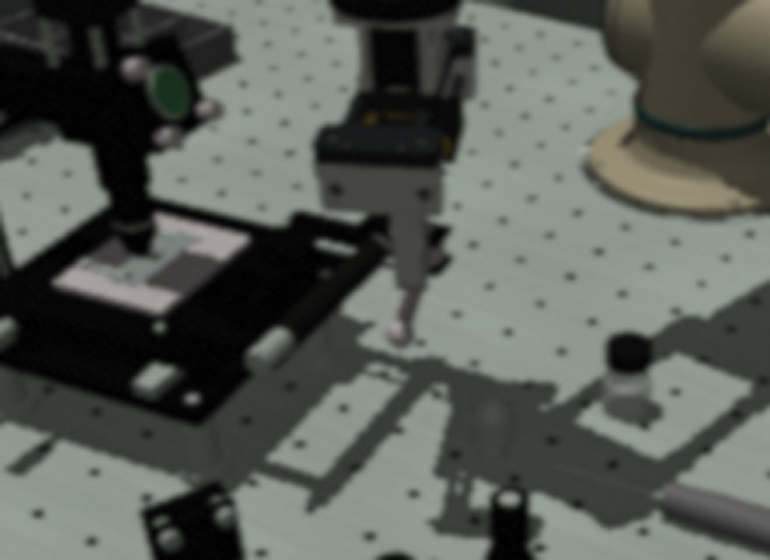

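View pics/t2.png

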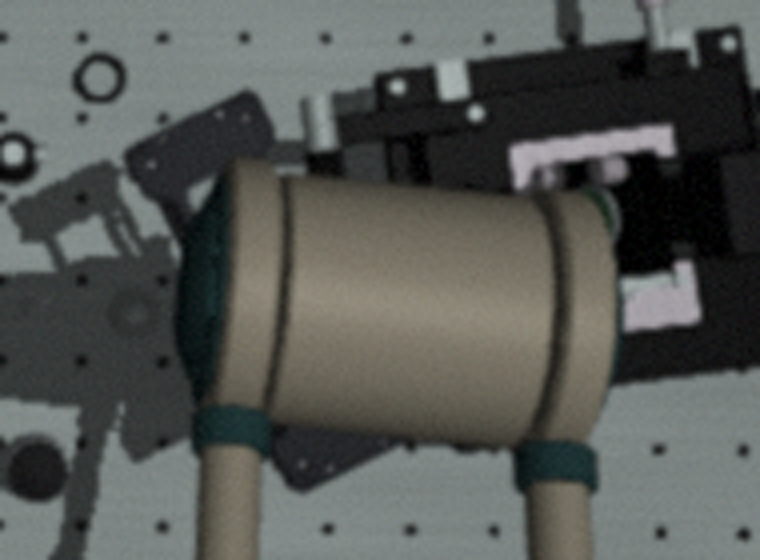

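```bash
cat >> h.py <<'E'
from scipy.spatial.transform import Rotation as R
def proj(c,P):
    q=c["orientation"]; M=R.from_quat([q[1],q[2],q[3],q[0]]).as_matrix()
    x=M.T@(np.array(P)-c["position"]); return np.array([c["fx"]*x[0]/x[2]+c["cx"],c["fy"]*x[1]/x[2]+c["cy"]])
E
python3 - <<'E'
from h import *
S=vision.get_calibration("scene")
f=lambda P:((proj(S,P)-[100,60])*3.5).round()
e=np.array(telemetry.current_ee_pos())
for dz in (-.025,0,.05): print("tip",dz,f(e+[0,0,dz]))
for s in (0,.079,.085,.108):
  for off in (0,.004): print("blade",s,off,f(tcp(0,off,s,z=.112)[0]))
E
```

```text
tip -0.025 [412. 328.]
tip 0 [410. 297.]
tip 0.05 [406. 229.]
blade 0 0 [422. 245.]
blade 0 0.004 [428. 246.]
blade 0.079 0 [405. 306.]
blade 0.079 0.004 [411. 307.]
blade 0.085 0 [403. 311.]
blade 0.085 0.004 [409. 312.]
blade 0.108 0 [397. 331.]
blade 0.108 0.004 [404. 332.]
```

Run:
```python
from h import *
im=vision.snapshot("scene"); z=im[105:170,190:250].astype(float); z=np.clip(z*1.5,0,255).astype(np.uint8)
cv2.imwrite("pics/s3.png",cv2.resize(z,None,fx=9,fy=9,interpolation=2)[:,:,::-1])
print([ (d["at"],d["score"]) for d in models.mark_of("lever_face","scene")])
im=vision.snapshot("wrist"); cv2.imwrite("pics/w3.png",cv2.resize(im[150:384,130:380],None,fx=2.4,fy=2.4,interpolation=2)[:,:,::-1])
```

```text
[([0.5057, 0.0237, 0.1167], 0.41)]
```

View pics/s3.png

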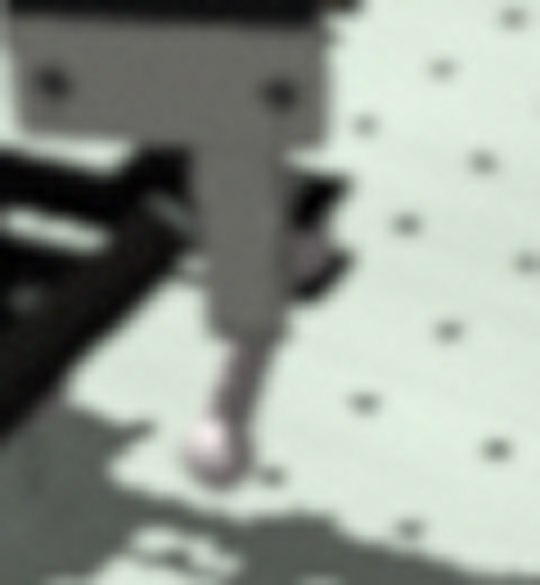

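View pics/w3.png

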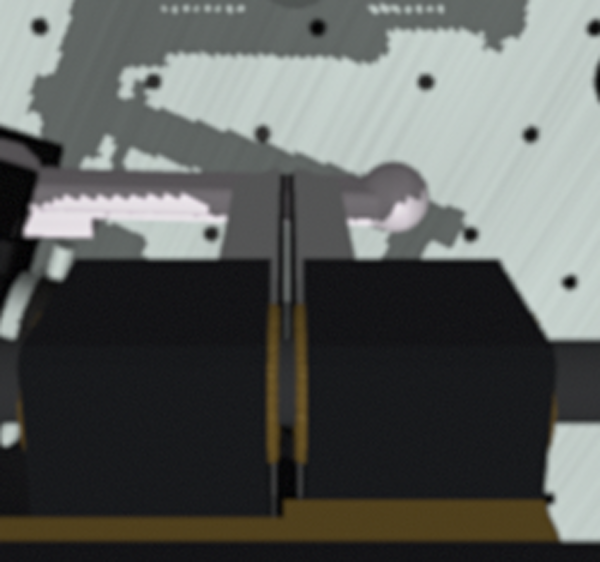

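Run:
```python
from h import *
W=vision.get_calibration("wrist")
f=lambda P:((proj(W,P)-[130,150])*2.4).round()
e=np.array(telemetry.current_ee_pos()); n=np.array([-np.sin(A0),np.cos(A0),0])
for dz in (-.025,-.01,0):
  for o in (0,.008): print("tip",dz,o,f(e+[0,0,dz]+o*n))
for s in (.02,.079,.108):
  for off,z in ((.004,.104),(0.004,.12),(-.004,.12),(0,.112)): print("blade",s,off,z,f(tcp(0,off,s,z=z)[0]))
st(); print(telemetry.current_tool_rot())
```

```text
tip -0.025 0 [282. 161.]
tip -0.025 0.008 [282. 135.]
tip -0.01 0 [282. 178.]
tip -0.01 0.008 [282. 150.]
tip 0 0 [281. 191.]
tip 0 0.008 [281. 162.]
blade 0.02 0.004 0.104 [ 72. 172.]
blade 0.02 0.004 0.12 [ 55. 191.]
blade 0.02 -0.004 0.12 [ 58. 220.]
blade 0.02 0 0.112 [ 65. 195.]
blade 0.079 0.004 0.104 [282. 171.]
blade 0.079 0.004 0.12 [281. 191.]
blade 0.079 -0.004 0.12 [281. 220.]
blade 0.079 0 0.112 [282. 195.]
blade 0.108 0.004 0.104 [385. 171.]
blade 0.108 0.004 0.12 [393. 191.]
blade 0.108 -0.004 0.12 [392. 220.]
blade 0.108 0 0.112 [388. 195.]
t 10.05 p [0.5007 0.0212 0.12  ] F [-0.38  0.33  0.36] op 0.0004
[-1.44602592e-05  9.72951885e-01  2.31007857e-01 -9.73509642e-06]
```

The pictures disagree with the 25 mm nose length. In the scene view the finger ends at about row 143, on top of the blade, and there was no contact force. So the closed tips stand at about z 0.12, roughly level with the TCP. I'll back off, go 22 mm lower (safe either way) and approach again.

Run:
```python
from h import *
p,q=tcp(0,0.035); r.move_l(p,vel=0.12)
p,q=tcp(0,0.035,z=0.098); r.move_l(p,vel=0.08); r.hold(0.15); st()
p,q=tcp(0,0.006,z=0.098); hit=r.move_l(p,vel=0.025,guard=1.8)
print(hit); st(); print(fn(0))
x=np.array(telemetry.current_ee_pos())[:2]-PIV; d=np.array([np.cos(A0),np.sin(A0)])
print("s",x@d,"off",x@np.array([-d[1],d[0]]))
im=vision.snapshot("scene"); z=im[105:170,190:250].astype(float); z=np.clip(z*1.5,0,255).astype(np.uint8)
cv2.imwrite("pics/s4.png",cv2.resize(z,None,fx=9,fy=9,interpolation=2)[:,:,::-1])
im=vision.snapshot("wrist"); cv2.imwrite("pics/w4.png",cv2.resize(im[150:384,130:380],None,fx=2.4,fy=2.4,interpolation=2)[:,:,::-1])
```

```text
t 11.03 p [0.4874 0.0486 0.0984] F [-0.36 -1.26  0.2 ] op 0.0005
True
t 11.88 p [0.4962 0.03   0.0976] F [-0.61  2.31  0.76] op 0.0004
(np.float64(2.3421890959262894), np.float64(0.49411373224727273))
s 0.07890940443150178 off 0.014033191036193946
```

View pics/s4.png

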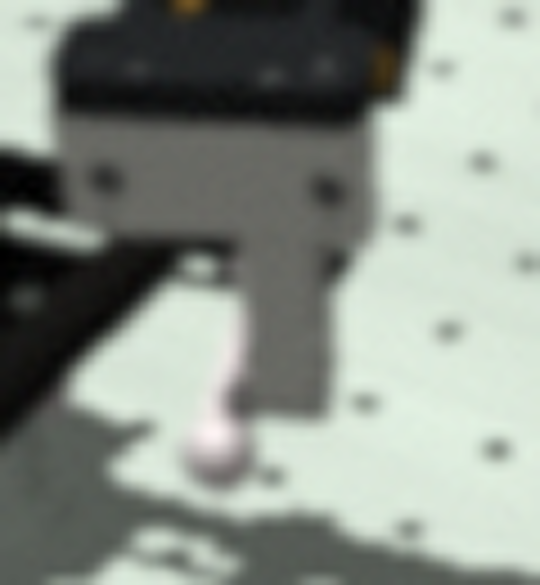

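View pics/w4.png

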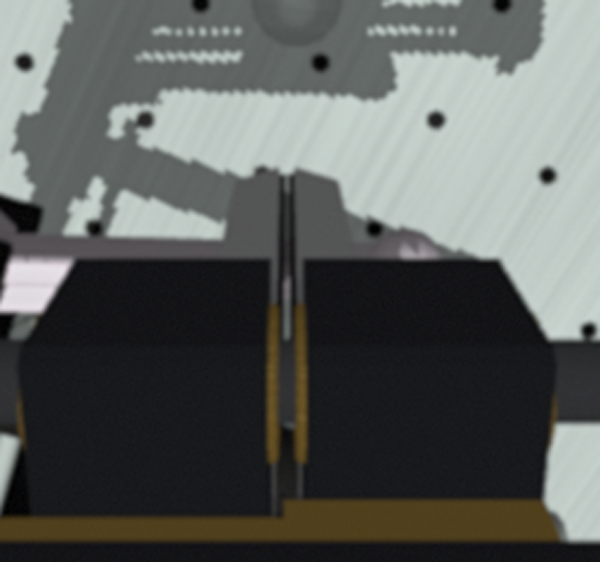

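Contact made: in the scene view the finger now stands in front of the blade, with its tip (about 290,412) below the blade's lower edge and the ball free at (217,450). Now I press along the arc while watching the force.

Run:
```python
from h import *
OFF=0.0135; Z=0.098
th=0
for th in (0.05,0.10,0.15,0.20,0.24,0.27):
    p,q=tcp(th,OFF,z=Z); hit=r.move_l(p,rot=q,vel=0.025,guard=14)
    f=fn(th); print(th,hit,np.round(f,1),round(telemetry.current_t(),2))
    if hit or f[0]>12: break
off=OFF
while th>=0.26 and f[0]<13 and off>OFF-0.012:
    off-=0.0007
    p,q=tcp(th,off,z=Z); r.move_l(p,rot=q,vel=0.02,guard=14); r.hold(0.05)
    f=fn(th); print("in",round(off,4),np.round(f,1),round(telemetry.current_t(),2))
np.save("state.npy",[th,off]); st()
```

```text
0.05 False [3.  0.6] 12.31
0.1 False [4.1 0.5] 12.62
0.15 False [4.7 0.5] 12.93
0.2 False [ 6.3 -0.2] 13.23
0.24 False [ 6.3 -1.1] 13.51
0.27 False [ 6.6 -1.8] 13.76
in 0.0128 [ 7.  -0.7] 14.06
in 0.0121 [ 7.3 -1.1] 14.36
in 0.0114 [ 7.5 -0.9] 14.66
in 0.0107 [ 7.9 -1.6] 14.96
in 0.01 [ 7.8 -1.4] 15.26
in 0.0093 [ 8.  -1.2] 15.56
in 0.0086 [10.  -1.7] 15.86
in 0.0079 [11.5  0. ] 16.16
in 0.0072 [12.6 -0.5] 16.46
in 0.0065 [14.   0.1] 16.76
t 16.76 p [0.5062 0.0083 0.0975] F [-2.64 13.79 -1.39] op 0.0006
```

The force rises sharply from an offset of about 9 mm, so the lever is on its stop (14 N). I'll hold there with pictures for checking.

Run:
```python
from h import *
th,off=np.load("state.npy"); Z=.098
off-=0.0007; p,q=tcp(th,off,z=Z); r.move_l(p,rot=q,vel=0.02)
fs=[]
for i in range(12): r.hold(0.1); fs.append(round(fn(th)[0],1))
print(fs)
im=vision.snapshot("scene"); z=im[105:170,190:250].astype(float); z=np.clip(z*1.5,0,255).astype(np.uint8)
cv2.imwrite("pics/s5.png",cv2.resize(z,None,fx=9,fy=9,interpolation=2)[:,:,::-1])
np.save("state.npy",[th,off]); st()
```

```text
[np.float64(15.6), np.float64(16.5), np.float64(15.6), np.float64(15.1), np.float64(15.4), np.float64(15.2), np.float64(14.8), np.float64(15.2), np.float64(15.7), np.float64(15.4), np.float64(15.8), np.float64(16.1)]
t 18.26 p [0.5062 0.0082 0.0975] F [-3.09 15.44 -1.11] op 0.0007
```

View pics/s5.png

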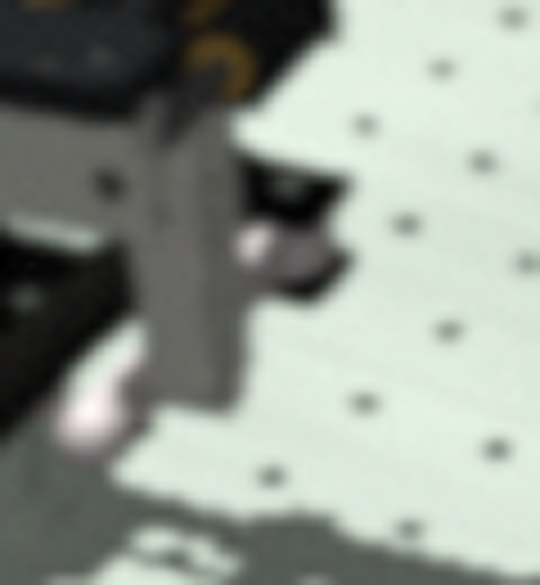

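The ball has swung in to about (92,418), the blade is parallel to the bar with daylight between, and it held about 15 N for 1.5 s. Now I ease it out.

Run:
```python
from h import *
th,off=np.load("state.npy"); Z=.098
for t,o in ((.27,.0135),(.22,.0135),(.17,.0135),(.12,.0135),(.07,.0135),(.03,.0135),(0,.0140),(0,.018)):
    p,q=tcp(t,o,z=Z); r.move_l(p,rot=q,vel=0.022); print(t,o,np.round(fn(t),1),round(telemetry.current_t(),2))
r.hold(0.2)
p,q=tcp(0,.05,z=Z); r.move_l(p,rot=q,vel=0.06); r.hold(0.3); st()
im=vision.snapshot("scene"); cv2.imwrite("pics/s6.png",cv2.resize(im[60:220,100:320],None,fx=3.5,fy=3.5,interpolation=2)[:,:,::-1])
z=im[105:170,190:250].astype(float); z=np.clip(z*1.5,0,255).astype(np.uint8)
cv2.imwrite("pics/s7.png",cv2.resize(z,None,fx=9,fy=9,interpolation=2)[:,:,::-1])
for n in ["lever_face","grab_bar","objective"]: print(n,[(d["at"],round(d["score"],2)) for d in models.mark_of(n,"scene")[:2]])
```

```text
0.27 0.0135 [ 6.7 -1.3] 18.76
0.22 0.0135 [ 6.4 -2.1] 19.09
0.17 0.0135 [ 5.4 -0.4] 19.43
0.12 0.0135 [4.4 0. ] 19.76
0.07 0.0135 [ 4.  -1.2] 20.09
0.03 0.0135 [ 3.7 -0.2] 20.38
0 0.014 [ 2.9 -2.1] 20.67
0 0.018 [-0.3 -0. ] 21.0
t 22.18 p [0.4802 0.062  0.098 ] F [ 0.44 -0.17 -1.22] op 0.0006
lever_face [([0.5067, 0.0261, 0.1159], 0.74)]
grab_bar [([0.5136, -0.0338, 0.112], 0.7), ([0.5584, 0.4117, 0.002], 0.16)]
objective [([0.4784, 0.0714, 0.0019], 0.77), ([0.6217, 0.0919, -0.0035], 0.54)]
```

View pics/s7.png

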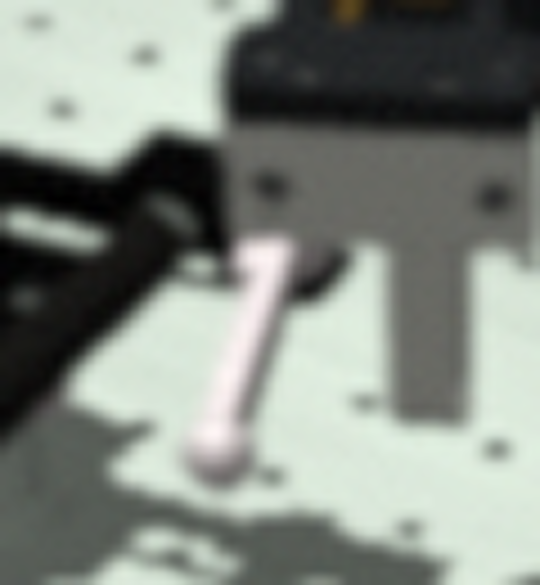

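View pics/s6.png

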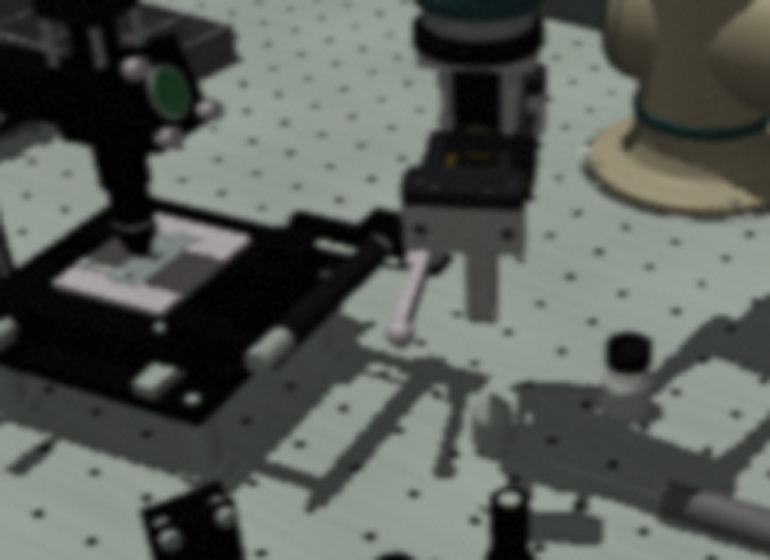

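The lever is back at rest: the ball is at (218,450), the same pixel as before pressing. The fingers are clear and the bar and objective haven't moved. I'll lift away and hand in.

Run:
```python
from h import *
p=np.array(telemetry.current_ee_pos()); r.move_l(p+[0,0,0.12],vel=0.12); r.hold(0.3); st()
r.sign_off()
```

```text
t 23.83 p [0.48   0.062  0.2176] F [-0.8   0.49 -0.24] op 0.0007
the job is handed in; nothing more can be done
```

I pressed the clutch lever onto its stop with the outside of the closed fingers and held it there for about 1.5 s at roughly 15 N. I then eased it back to rest, lifted clear and handed the job in at 23.8 s.

- **Press and release:** the force rose gently to about 8 N along the swing, then sharply at the stop. On the way out it fell smoothly from 6.7 N to nothing.
- **After the release:**
  - The ball of the lever was at the same pixel as before pressing.
  - The bar and the small objective measured within about 4 mm of their first positions, which is the error of the networks.
  - I did not re-measure the other loose things, but nothing came near them. The force on the tool was near zero at the end.
- **One disagreement:** the first approach met no force. The pictures showed the closed fingertips about level with the tool origin, not 25 mm ahead of it as stated, so they passed over the lever without touching. I backed off, went 22 mm lower and approached again; that worked.

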